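# Charcoal puck in the tongs over the nested bowls

### The arm

A 6-joint arm with a two-finger parallel gripper is mounted at the origin on the work surface. World frame = base frame: x ahead of the robot, y to its left, z up, the work surface at z = 0. Lengths are in mm, angles in degrees, forces in N, time in s.
With the tool pointing down it reaches from about 350 to 850 mm from the base axis. Payload 8.1 kg.
Tool frame: the origin (TCP) lies at the very end of the fingers, on their centre line; the grasp point (between the pads) lies 19 mm behind it; z points along the fingers, y is the line along which they close (so a half turn about z gives the same grasp; the last joint's range is limited). The gripper opens to 85 mm and grips with 20 to 120 N. Pads are 22 mm wide; open, the fingers measure 114 mm over their backs; the gripper's body (76 mm by 85 mm) begins 54 mm behind the grasp point. The pads swing forward as they close: fully open they stand 13 mm farther back than shut.
Start: joints at [-70.268, 7.471, 85.268, -0, 87.261, -4.893], TCP at [250.033, -545.425, 231.292] pointing down, gripper open.
Joint ranges: [-169.43, 169.43], [-51.17, 129.36], [1.28, 143.12], [-76.62, 256.62], [0, 156.53], [-152.29, 152.29]. Speed limits (degrees/s): [136.94, 136.94, 159.86, 180, 180, 180].

### API

Orientations are given as [roll, pitch, yaw] about the fixed x, y, z axes, in that order (R = Rz(yaw) Ry(pitch) Rx(roll)).
In Python, from bench import r gives the robot as it stands.
- The arm moves only by the shell command python3 -m jog 'ROWS' [FORCE]. ROWS is JSON, a list of rows, each a list of 7 numbers: the turn, a rotation vector about the tool's x, y, z in degrees, then the shift along the tool's x, y, z in mm, then the closure, from -1 (fully open) to 1 (shut), so that 0 is half open. A call has 1 to 5 rows; each row shifts and turns the commanded pose from where the row before left it, along the tool's axes as they then stand; what a row does not reach is not made up. A row lasts 1/10 s, in which the tool goes at most 50 mm and 8.59 degrees, less where a joint would pass 70% of its speed; a pose out of reach is approached as far as the arm can. A call is refused whole if a number of a shift passes 50 or a number of a turn 8.59, either way. A call with a gripper value outside its range is refused whole. The fingers move at their own pace and stop on an object; FORCE is the grip in N (left out, the last holds). Time passes only in rows, so rows that do not move let the fingers close. It gives the time, the measured TCP pose, the force, the opening and the grip force at its end, in the units of the state.
- r.sense(): the state, without advancing time (a new reading comes with each control period).
- r.snapshot(name): name is "scene" or "top"; returns a dict with "pixels" (420x560x3 uint8, red, green, blue), "fx", "fy", "cx", "cy" (pixels), "world_to_cam" (4x4, takes a point from world to camera coordinates). Camera axes: x right, y up, looking along -z (the intrinsics and any distortion apply to the point x, -y, -z); pixel columns grow to the right and rows downward; lengths in mm; the calibration is good to about 2 mm. A picture is of the moment at which its call begins. There is no depth.
- r.hand_in(): hands the job in; it is judged then, once.
The state is a dict: "time": time; "joint_pos": joint angles; "qd": joint speeds; "joint_efforts": joint torques, N m; "tool_pos": TCP position; "tcp_rot": TCP orientation; "ft_force": force on the tool from outside, world axes, zero at the start; "wrist_torque": the same for the moment, N m; "finger_gap": finger opening in mm; "grip_force": force on a finger pad.
Only numpy, scipy, OpenCV 4.12 (cv2) and the standard library are available. Lean on these libraries where they do the work, as an engineer would, in place of code of your own. Each camera call takes 0.05 s, during which the arm holds its last target. There are 200 camera calls.

### The job

Get the double bowl ready for the shoe-cabinet charcoal: first set the white bowl down into the grey bowl so that it sits nested, level and centred, and let go of it. Then pick up the spring tongs by their black grips, close the yellow tips on the black charcoal puck and lift it off its coaster without the gripper ever touching the dirty puck itself, and finish while still holding it in the tongs, motionless, clear above the mouth of the nested bowls and over their middle. Leave the latch box, the red polish tin and the yellow heel cup where they are.

Things in the scene. Friction and masses are not known exactly. Their poses are not given: they have to be found in the camera images.
- white_bowl: White ceramic bowl, 54 mm high, a plain cone outside: 44 mm diameter at the foot, 66 mm at the rim; wall 5 mm, floor 6 mm, 0.13 kg, loose. Origin: centre of the underside, z up. Can be gripped across the outside just under the rim. Nested, its underside wedges 25 to 30 mm above the grey bowl's, so its top 25 to 30 mm stand out of the grey rim.
- grey_bowl: Grey ceramic bowl of exactly the same shape and size as the white one, 0.13 kg. Stands upright on the bench, loose. Origin: centre of the underside, z up. The two bowls' places may be swapped from one start to the next.
- tongs: Spring tongs lying flat, loose, 0.1 kg, 200 mm long, 28 mm high: two mirror-image arms, each hinged about the vertical at a black pivot block and held open by a spring (let go, they spring open). Origin: on the pivot, at the underside; x runs along the centre line to the tips, y to the left arm, z up. Centre of mass about 65 mm from the pivot.
- tongs_grip (a point): Midway between the black upright grip plates, 80 mm from the pivot along x, 14 mm above the underside. Plates: 50 mm long, 28 mm high, 62 mm over their outer faces when open. Grip here across the tongs' y: 6 N a side to begin, 8.5 N as the tips reach the puck. At 55 mm over the grips the tips are about 50 mm apart; they meet the 34 mm puck at about 46 mm.
- tongs_tips (a point): Midway between the two yellow tip plates, 167 mm from the pivot along the tongs' x, 13 mm above the underside. Plates: 30 mm long, 22 mm high (2 to 24 mm above the underside), 64 mm apart inside when open.
- tongs_left (a joint): Angle of the left arm, rad: 0 fully open, grows as the arm is squeezed inward; about 0.09 with the puck gripped centrally; stop at 0.19 (without the puck the tips nearly touch).
- tongs_right (a joint): The same for the right arm: 0 fully open, grows as it is squeezed inward.
- coal: Black round charcoal puck standing on its flat end: 34 mm diameter, 32 mm high with bevelled edges, 0.03 kg, loose. Origin: centre of the underside, z up (16 mm below its middle).
- coaster: Dark round slate coaster under the puck, 90 mm diameter, 5 mm thick, fixed to the bench. Origin: centre of the underside.
- latch_box: Bystander: closed clear plastic box with a black latch, 120 x 80 mm, 54 mm high. Origin: centre of the underside.
- polish_tin: Bystander: round shoe-polish tin with a red lid, 73 mm diameter, 25 mm high. Origin: centre of the underside.
- heel_cup: Bystander: yellow heel cup, U-shaped, about 60 x 56 mm, 26 mm high. Origin: centre of the underside.
Not all that is in view belongs to the job. What is shaped like the white_bowl but orange or purple is not meant.

How it is judged (in metres and radians):
On the way, in this order (a step that is already met when the one before it is completed fails the run):
1. the white bowl sits nested in the grey bowl, centred and level, let go (horizontal distance between white_bowl and grey_bowl below 0.006 m and z of white_bowl in the frame of grey_bowl between 0.012 and 0.036 m and angle between white_bowl's own z axis and vertical below 0.12 rad and angle between grey_bowl's own z axis and vertical below 0.06 rad and contact force between the fingers and white_bowl below 0.1 N and linear speed of white_bowl below 0.02 m/s), for 0.3 s.
2. the puck is gripped by the tongs and lifted off its coaster (height (world z) of coal above 0.025 m and contact force between tongs and coal above 1 N and contact force between the fingers and tongs above 1 N and distance between coal and tongs_tips below 0.045 m), for 0.2 s.
At the end, for the whole second after the job is handed in: White bowl nested in the grey (centres within 6 mm, underside 12 to 36 mm above grey's, level within 0.12 rad); puck squeezed in the held tongs' tips (over 1 N), at rest, underside over 10 mm above the white rim, within 30 mm of its centre; bowls touched by neither puck nor tongs (horizontal distance between white_bowl and grey_bowl below 0.006 m and z of white_bowl in the frame of grey_bowl between 0.012 and 0.036 m and angle between white_bowl's own z axis and vertical below 0.12 rad and angle between grey_bowl's own z axis and vertical below 0.06 rad and horizontal distance between coal and white_bowl below 0.03 m and z of coal in the frame of white_bowl above 0.064 m and contact force between tongs and coal above 1 N and contact force between the fingers and tongs above 1 N and distance between coal and tongs_tips below 0.045 m and value of joint each of tongs_left, tongs_right above 0.02 rad and contact force between each of coal, tongs and white_bowl below 0.1 N and contact force between tongs and grey_bowl below 0.1 N and linear speed of coal below 0.03 m/s); the arm keeps its last pose, push and grip.
It fails at once if the robot touches the charcoal puck itself (contact force between any of the fingers, the arm and coal above 0.3 N).
It fails at once if a bystander is displaced by more than 15 mm (distance of any of latch_box, polish_tin, heel_cup from where it was at the start of the episode above 0.015 m).
It also fails if it takes over 51 s, if anything falls off the work surface, if the arm or the gripper's body presses on something with over 40 N, if the wrist force passes 120 N, or if a joint passes its speed limit or range.

## Working session

There is one attempt and no reset: what is moved stays moved. The work goes in short steps, Python scripts to look and compute and a shell command to move; the robot and the scene stay as the last step left them, time stands still between calls to the robot, and variables do not carry over. Pictures are saved under pics/ and viewed, at most 14 in all, crops included, and the job is handed in when it is done.

```bash
ls; mkdir -p pics; python3 - <<'E'
from bench import r
import cv2,pickle
d={}
for n in("scene","top"):
    s=r.snapshot(n);d[n]=s;cv2.imwrite(f"pics/{n}0.png",s["pixels"][:,:,::-1]);print(n,s["fx"],s["fy"],s["cx"],s["cy"],s["world_to_cam"],[k for k in s])
pickle.dump(d,open("s0.pkl","wb"));print(r.sense())
E
```

```text
pics
scene 422.6271512897433 422.6271512897433 275.0559802382751 211.23513027981076 [[ 8.04923782e-01  5.93339397e-01  6.78712035e-03 -4.51945183e+02]
 [-4.96597129e-01  6.67334411e-01  5.55027995e-01  2.64565471e+02]
 [ 3.24790697e-01 -4.50125697e-01  8.31803979e-01 -1.33153411e+03]
 [ 0.00000000e+00  0.00000000e+00  0.00000000e+00  1.00000000e+00]] ['pixels', 'fx', 'fy', 'cx', 'cy', 'world_to_cam']
top 513.468330254201 513.468330254201 283.6051586837644 210.97705411119756 [[-2.80157999e-02 -9.99603163e-01 -2.93785773e-03  8.18617764e+00]
 [ 9.95855248e-01 -2.81649287e-02  8.64815641e-02 -5.64760946e+02]
 [-8.65299896e-02 -5.02830851e-04  9.96249119e-01 -1.47885578e+03]
 [ 0.00000000e+00  0.00000000e+00  0.00000000e+00  1.00000000e+00]] ['pixels', 'fx', 'fy', 'cx', 'cy', 'world_to_cam']
{'time': 0.1, 'joint_pos': array([-7.02680204e+01,  7.51029739e+00,  8.53246009e+01, -2.97710861e-05,
        8.72618595e+01, -4.89233624e+00]), 'qd': array([-0.09035504, -0.11300982, -0.26799231, -0.01105908,  0.00673693,
        0.0759659 ]), 'joint_efforts': array([ 2.03507043e-03, -5.70952249e+01, -5.01939833e+01, -8.35747983e-05,
        8.12777871e-03, -5.26737779e-05]), 'tool_pos': array([ 249.85534275, -544.94465188,  230.33941464]), 'tcp_rot': array([-1.79903592e+02, -8.22222988e-03,  2.46243104e+01]), 'ft_force': array([ 0.08655854, -0.71008056, -0.68351026]), 'wrist_torque': array([-0.05373422,  0.01031358,  0.03807434]), 'grip_force': 0.0, 'finger_gap': 85.50177313659441}
```

View pics/top0.png

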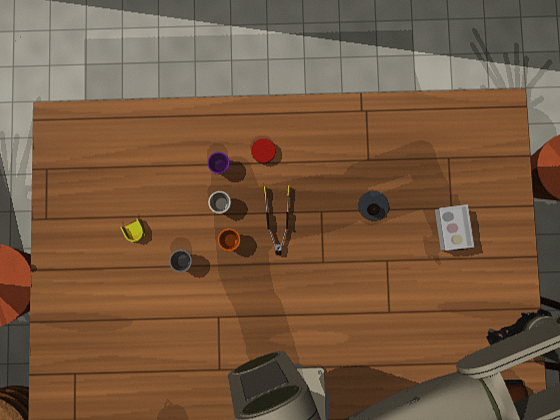

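View pics/scene0.png

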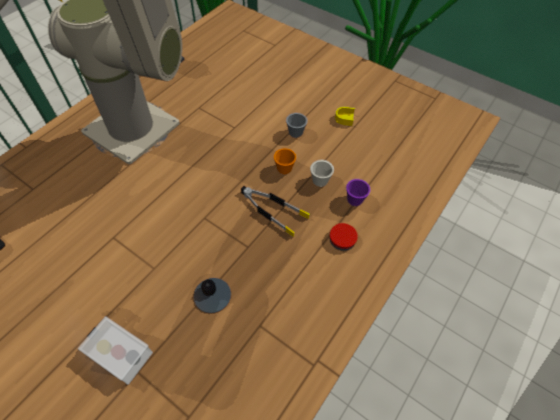

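The top view shows these bowls: white-rimmed (219,202), grey-blue (180,261), orange (229,240) and purple (218,162). It also shows the tongs' pivot at (278,248) with tips at (266,188) and (289,188), the coal at (373,209), the tin at (263,151), the heel cup at (133,230) and the box at (455,228). White at (219,202) and grey at (180,261) fit by colour; orange and purple are decoys. I'll confirm in a crop.

```bash
cat > h.py <<'E'
import numpy as np,cv2
def ray(s,u,v):
    T=s["world_to_cam"];d=np.array([(u-s["cx"])/s["fx"],-(v-s["cy"])/s["fy"],-1.]);R=T[:3,:3]
    return -R.T@T[:3,3],R.T@d
def plane(s,u,v,z):
    o,d=ray(s,u,v);return o+d*(z-o[2])/d[2]
def proj(s,p):
    c=s["world_to_cam"]@np.append(p,1);return s["cx"]-s["fx"]*c[0]/c[2],s["cy"]+s["fy"]*c[1]/c[2]
def two(s1,a,s2,b):
    o1,d1=ray(s1,*a);o2,d2=ray(s2,*b)
    t=np.linalg.lstsq(np.c_[d1,-d2],o2-o1,rcond=None)[0];p,q=o1+t[0]*d1,o2+t[1]*d2
    return (p+q)/2,np.linalg.norm(p-q)
E
python3 - <<'E'
import pickle,cv2,numpy as np
from h import *
d=pickle.load(open("s0.pkl","rb"));t=d["top"]["pixels"][:,:,::-1];s=d["scene"]["pixels"][:,:,::-1]
a=cv2.resize(t[140:280,115:315],None,fx=4,fy=4,interpolation=cv2.INTER_CUBIC);cv2.imwrite("pics/c1.png",a)
b=cv2.resize(s[90:310,180:380],None,fx=3.2,fy=2.7,interpolation=cv2.INTER_CUBIC)
b=cv2.resize(s[95:245,230:380],None,fx=4,fy=4,interpolation=cv2.INTER_CUBIC);cv2.imwrite("pics/c2.png",b)
T=d["top"]
for n,u,v,z in [("white",219,202,54),("grey",180.5,261,54),("orange",229,240,54),("purple",218,162,54),("pivot",278,248,28),("tipL",266,188,24),("tipR",289,188,24),("coal",373,209,37),("coaster",373,206,5),("box",455,228,54),("tin",263,151,25),("heel",133,230,26)]: print(n,plane(T,u,v,z).round(0))
E
```

```text
white [593. 177.  54.]
grey [428. 290.  54.]
orange [483. 151.  54.]
purple [710. 178.  54.]
pivot [457.  12.  28.]
tipL [634.  42.  24.]
tipR [632. -25.  24.]
coal [ 562. -267.   37.]
coaster [ 574. -273.    5.]
box [ 500. -496.   54.]
tin [744.  48.  25.]
heel [521. 433.  26.]
```

View pics/c1.png

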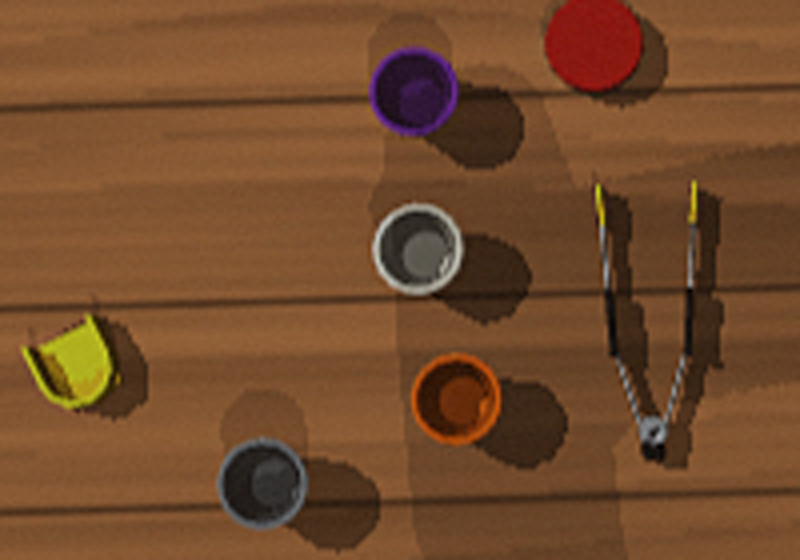

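View pics/c2.png

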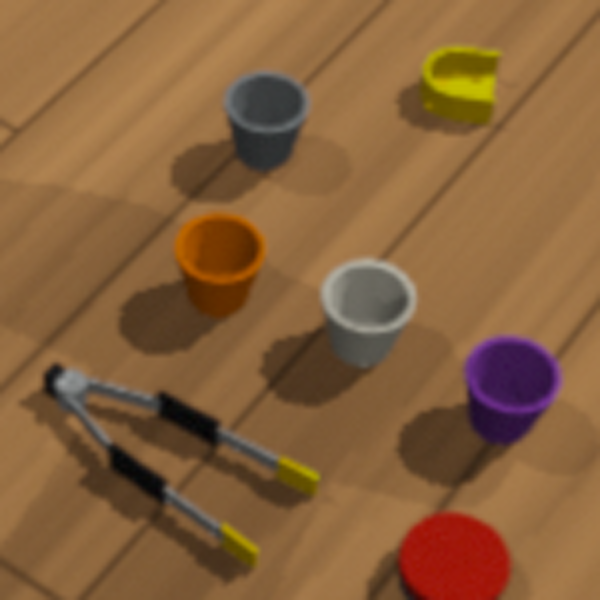

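The crops confirm it: white bowl at c1 (417,249) and grey bowl at c1 (263,483), with purple and orange clearly different in colour. The tongs lie with their tips away from the robot, grips near c1 (612,322) and (690,322). Next I measure them more precisely.

```bash
cat >> h.py <<'E'
def blob(s,box,f):
    u0,u1,v0,v1=box;h=cv2.cvtColor(s["pixels"],cv2.COLOR_RGB2HSV).astype(int)[v0:v1,u0:u1]
    m=f(h[...,0],h[...,1],h[...,2]).astype(np.uint8);n,l,st,c=cv2.connectedComponentsWithStats(m)
    return [(st[i,4],(c[i]+[u0,v0]).round(2),st[i,:4]+[u0,v0,0,0]) for i in np.argsort(-st[:,4]) if i and st[i,4]>5],l,m
def fit(s,box,f,z):
    b,l,m=blob(s,box,f);c=np.concatenate(cv2.findContours(m,cv2.RETR_EXTERNAL,cv2.CHAIN_APPROX_NONE)[0])
    (x,y),r=cv2.minEnclosingCircle(c);e=cv2.fitEllipse(cv2.convexHull(c));u,v=e[0][0]+box[0],e[0][1]+box[2]
    return (round(u,2),round(v,2)),np.round(e[1],1),plane(s,u,v,z).round(1)
E
python3 - <<'E'
import pickle
from h import *
d=pickle.load(open("s0.pkl","rb"));T=d["top"];S=d["scene"]
lo=lambda h,s,v:s<75
yel=lambda h,s,v:(h>22)&(h<34)&(s>180)&(v>90)
print("white",fit(T,(203,236,186,219),lo,54));print("grey",fit(T,(165,197,244,277),lambda h,s,v:(h>80)&(h<130)|(s<60),54))
blk=lambda h,s,v:(v<45)
for n,s,bx in(("T",T,(255,300,178,260)),("S",S,(235,315,180,240))):
    print(n,"yel",blob(s,bx,yel)[0]);print(n,"blk",blob(s,bx,blk)[0])
for n,s,bx in(("T",T,(350,395,185,228)),("S",S,(188,236,272,315))):
    print(n,"coal",blob(s,bx,lambda h,s,v:v<32)[0][:3]);h=cv2.cvtColor(s["pixels"],cv2.COLOR_RGB2HSV)
u,v=373,206
a=cv2.resize(T["pixels"][185:228,350:395,::-1],None,fx=8,fy=8,interpolation=3);b=cv2.resize(S["pixels"][270:313,190:235,::-1],None,fx=8,fy=8,interpolation=3)
cv2.imwrite("pics/c3.png",np.hstack([a,b]))
E
```

```text
white ((219.09, 201.78), array([22.2, 22.6]), array([594., 177.,  54.]))
grey ((180.16, 260.48), array([22.2, 22.5]), array([429.1, 290.7,  54. ]))
T yel [(np.int32(12), array([287.83, 190.33]), array([287, 185,   2,  11])), (np.int32(10), array([264.4, 190.5]), array([264, 186,   2,  10]))]
T blk [(np.int32(40), array([268.12, 218.62]), array([266, 212,   7,  17])), (np.int32(25), array([286.92, 219.92]), array([286, 212,   3,  17])), (np.int32(18), array([278.11, 252.5 ]), array([276, 251,   5,   4]))]
S yel [(np.int32(54), array([304.17, 213.28]), array([300, 209,  10,   9])), (np.int32(45), array([289.47, 230.62]), array([285, 226,  10,  10]))]
S blk [(np.int32(83), array([276.63, 199.43]), array([270, 194,  15,  12])), (np.int32(76), array([263.88, 213.13]), array([257, 207,  14,  14])), (np.int32(12), array([242.58, 189.92]), array([242, 187,   3,   7]))]
T coal [(np.int32(153), array([374.71, 210.23]), array([367, 204,  18,  14]))]
S coal [(np.int32(170), array([207.97, 287.78]), array([201, 280,  15,  16]))]
```

View pics/c3.png

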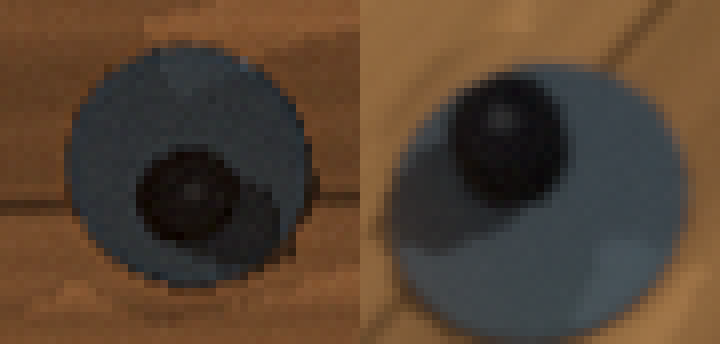

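```bash
python3 -m jog '[[0,0,8.2,0,0,0,-1],[0,0,8.2,0,0,0,-1],[0,0,8.2,0,0,0,-1],[0,0,0,0,-50,0,-1],[0,0,0,0,-50,0,-1]]' 40; python3 -m jog '[[0,0,0,30,-40,0,-1],[0,0,0,30,-40,0,-1],[0,0,0,30,-40,0,-1],[0,0,0,30,-40,0,-1],[0,0,0,30,-40,0,-1]]'
```

```text
time: 0.6
tool_pos: [249.4, -444.2, 229.0]
tcp_rot: [-179.8, 0.1, -0.1]
ft_force: [0.6, 0.4, 1.4]
finger_gap: 85.5
grip_force: 0.0
time: 1.1
tool_pos: [400.5, -243.5, 231.1]
tcp_rot: [-180.0, 0.0, 0.0]
ft_force: [0.9, -0.2, 0.3]
finger_gap: 85.7
grip_force: 0.0
```

Left half (top crop): the coal is centred at (188,196), which is top pixel (373.1,209.1). Right half (scene crop): the coal is at (508,137), which is scene pixel (208.1,286.7). It sits on the robot side of the coaster.

```bash
python3 -m jog '[[0,0,0,19.3,-42,0,-1],[0,0,0,19.3,-42,0,-1],[0,0,0,19.3,-42,0,-1],[0,0,0,19.3,-42,0,-1],[0,0,0,19.3,-42,0,-1]]' >/dev/null; python3 -m jog '[[0,0,0,19.3,-42,0,-1],[0,0,0,19.3,-42,0,-1],[0,0,0,19.3,-42,0,-1],[0,0,0,19.3,-42,0,-1],[0,0,0,19.3,-42,0,-1]]'; python3 -m jog '[[0,0,0,0,0,40,-1],[0,0,0,0,0,40,-1],[0,0,0,0,0,30,-1],[0,0,0,0,0,0,-1],[0,0,0,0,0,0,-1]]'
python3 - <<'E'
import pickle
from h import *
from bench import r
d=pickle.load(open("s0.pkl","rb"));T=d["top"];S=d["scene"]
print("coal",two(T,(373.06,209.06),S,(208.06,286.7)))
print("tipsL",two(T,(264.9,190.3),S,(304.17,213.28)),"R",two(T,(287.83,190.33),S,(289.47,230.62)))
print("gripL/R",two(T,(268.1,219.5),S,(276.63,199.43)),two(T,(286.92,219.92),S,(263.88,213.13)))
print("piv",two(T,(278,250),S,(245,190)))
s=r.snapshot("top");q=r.snapshot("scene")
a=cv2.resize(s["pixels"][140:280,150:300,::-1],(600,560),interpolation=3)
b=cv2.resize(q["pixels"][80:260,230:400,::-1],None,fx=3.1,fy=3.1,interpolation=3)
cv2.imwrite("pics/g1.png",b)
E
```

```text
time: 2.1
tool_pos: [592.9, 176.6, 230.7]
tcp_rot: [180.0, 0.0, 0.0]
ft_force: [0.5, -0.7, 1.0]
finger_gap: 85.6
grip_force: 0.0
time: 2.6
tool_pos: [592.2, 174.6, 121.1]
tcp_rot: [180.0, 0.1, 0.0]
ft_force: [0.1, -0.2, 0.2]
finger_gap: 85.7
grip_force: 0.0
coal (array([ 562.47473802, -269.4243004 ,   27.38677886]), np.float64(0.8208500280655415))
tipsL (array([626.7296094 ,  44.811813  ,  20.59437454]), np.float64(2.6864309153219263)) R (array([625.43388004, -22.3549463 ,  18.81428883]), np.float64(1.481886903935243))
gripL/R (array([540.43478059,  37.63031299,  20.06069845]), np.float64(2.4570192145881995)) (array([538.0723617 , -17.374032  ,  16.67756616]), np.float64(1.977324974952922))
piv (array([450.65785381,  11.13245276,  19.63290939]), np.float64(2.046655625877439))
```

View pics/g1.png

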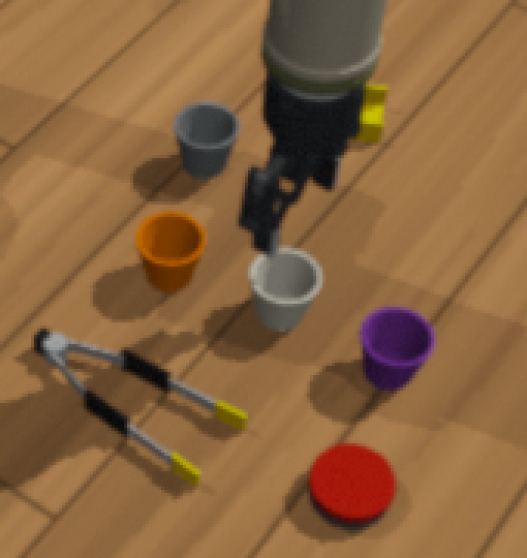

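The open fingers stand above the white bowl (near fingertip at (265,245), rim at (285,270)), clear of orange and purple. I descend and grip.

```bash
python3 -m jog '[[0,0,0,0,0,40,-1],[0,0,0,0,0,35,-1],[0,0,0,0,0,20,-1],[0,0,0,0,0,0,-1],[0,0,0,0,0,0,0]]' 30;python3 -m jog '[[0,0,0,0,0,0,1],[0,0,0,0,0,0,1],[0,0,0,0,0,0,1],[0,0,0,0,0,0,1],[0,0,0,0,0,0,1]]'
```

```text
time: 3.2
tool_pos: [594.3, 175.0, 28.7]
tcp_rot: [-180.0, -0.2, 0.0]
ft_force: [0.1, 1.1, 1.6]
finger_gap: 73.1
grip_force: 0.8
time: 3.7
tool_pos: [595.3, 175.4, 30.4]
tcp_rot: [-179.9, -0.3, 0.0]
ft_force: [-1.9, -0.4, 5.2]
finger_gap: 63.7
grip_force: 31.9
```

```bash
python3 -m jog '[[0,0,0,0,0,-5,1],[0,0,0,0,0,-15,1],[0,0,0,0,0,-30,1],[0,0,0,0,0,-40,1],[0,0,0,0,0,0,1]]';python3 - <<'E'
from h import *
from bench import r
q=r.snapshot("scene");s=r.snapshot("top")
b=cv2.resize(q["pixels"][80:230,230:400,::-1],None,fx=3.1,fy=3.1,interpolation=3)
cv2.imwrite("pics/g2.png",b)
E
```

```text
time: 4.2
tool_pos: [597.6, 175.7, 125.7]
tcp_rot: [-179.9, -0.7, 0.0]
ft_force: [1.2, 0.7, 0.3]
finger_gap: 63.4
grip_force: 33.5
```

View pics/g2.png

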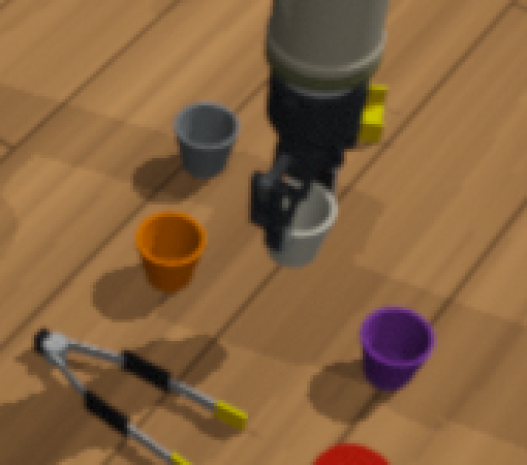

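The white bowl hangs level in the fingers at (300,215). I carry it over the grey bowl.

```bash
python3 -m jog '[[0,0,0,-32.9,-22.8,0,1],[0,0,0,-32.9,-22.8,0,1],[0,0,0,-32.9,-22.8,0,1],[0,0,0,-32.9,-22.8,0,1],[0,0,0,-32.9,-22.8,0,1]]';python3 -m jog '[[0,0,0,0,0,0,1],[0,0,0,0,0,0,1],[0,0,0,0,0,0,1]]';python3 - <<'E'
from h import *
from bench import r
for i in range(4): print(r.sense()["tool_pos"].round(1),r.sense()["tcp_rot"].round(1)); q=r.snapshot("scene")
s=r.snapshot("top")
b=cv2.resize(q["pixels"][50:150,250:350,::-1],None,fx=5,fy=5,interpolation=3)
a=cv2.resize(s["pixels"][215:300,140:240,::-1],None,fx=3,fy=3,interpolation=3);a=cv2.copyMakeBorder(a,0,500-255,0,0,0)
cv2.imwrite("pics/g3.png",np.hstack([b,a]))
E
```

```text
time: 4.8
tool_pos: [425.9, 288.8, 115.2]
tcp_rot: [179.9, 0.1, 0.0]
ft_force: [0.8, 1.6, -1.0]
finger_gap: 63.9
grip_force: 33.6
time: 5.1
tool_pos: [428.4, 288.1, 116.0]
tcp_rot: [180.0, 0.0, 0.0]
ft_force: [-0.5, 0.2, -1.8]
finger_gap: 63.5
grip_force: 33.6
[428.4 288.1 116. ] [180.   0.   0.]
[428.7 288.  116. ] [180.   0.  -0.]
[428.9 287.9 116.1] [180.   0.  -0.]
[428.9 288.  116.1] [ 1.8e+02  0.0e+00 -1.0e-01]
```

View pics/g3.png

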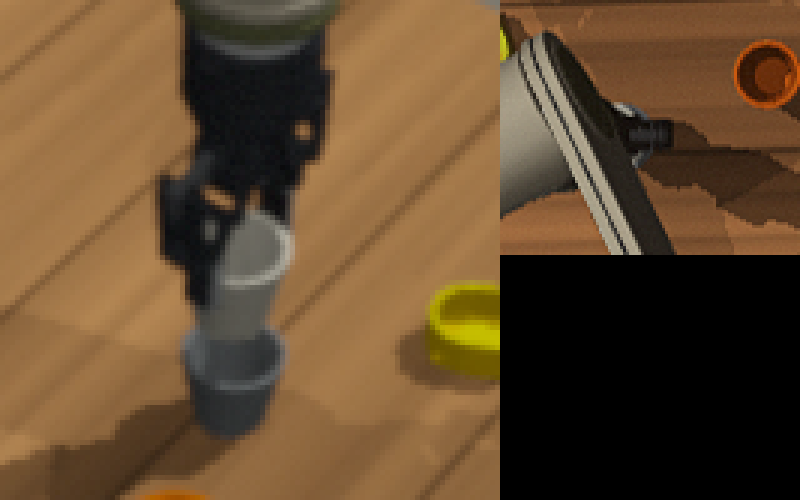

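White hangs just above grey: grey rim centre at crop (234.5,358), white foot spans x 197 to 272, white rim's right edge is x=293. I check whether the two axes line up.

```bash
python3 - <<'E'
import pickle
from h import *
d=pickle.load(open("s0.pkl","rb"));S=d["scene"]
c=lambda p:(np.array(proj(S,p))-[250,50]+.5)*5-.5
g=[429.1,290.7]
print("greyrim",c([*g,54]),"greyfoot",c([*g,0]))
for z in(90,95):print(z,"foot",c([*g,z]),"rim",c([*g,z+54]))
print("rimwidth",[c([g[0]+33*k*.8,g[1]+33*k*.59,z+54])[0] for k in(-1,1)])
print("px/mm along +x,+y",(c([440,291,90])-c([430,291,90]))/10,(c([430,301,90])-c([430,291,90]))/10)
E
```

```text
greyrim [236.89288912 352.7773695 ] greyfoot [232.58606489 416.1092283 ]
90 foot [239.93631619 308.02376852] rim [244.785488   236.71668765]
95 foot [240.3706026  301.63758607] rim [245.25286215 229.84394986]
rimwidth [np.float64(187.45490696087768), np.float64(303.03255429020294)]
px/mm along +x,+y [1.39626695 0.71263096] [ 0.96000268 -0.94626512]
```

White sits about 3 mm left of its expected column, so I shift +1.5 in x and +2 in y, then lower.

```bash
python3 -m jog '[[0,0,0,1.5,-2,15,1],[0,0,0,0,0,20,1],[0,0,0,0,0,10,1],[0,0,0,0,0,3,1],[0,0,0,0,0,0,1]]';python3 -m jog '[[0,0,0,0,0,2,1],[0,0,0,0,0,2,1],[0,0,0,0,0,0,1]]';python3 -m jog '[[0,0,0,0,0,2,1],[0,0,0,0,0,2,1],[0,0,0,0,0,0,1]]'
```

```text
time: 5.85
tool_pos: [429.3, 290.5, 67.5]
tcp_rot: [180.0, 0.1, 0.0]
ft_force: [0.9, 0.1, -1.2]
finger_gap: 64.0
grip_force: 33.6
time: 6.15
tool_pos: [429.9, 290.8, 64.6]
tcp_rot: [-180.0, -0.0, 0.0]
ft_force: [-0.3, 0.3, -0.8]
finger_gap: 63.7
grip_force: 33.6
time: 6.45
tool_pos: [429.5, 290.7, 60.1]
tcp_rot: [180.0, 0.0, 0.0]
ft_force: [-0.7, 0.6, -0.4]
finger_gap: 63.7
grip_force: 33.6
```

```bash
python3 -m jog '[[0,0,0,0,0,2,1],[0,0,0,0,0,0,1]]';python3 -m jog '[[0,0,0,0,0,2,1],[0,0,0,0,0,0,1]]';python3 -m jog '[[0,0,0,0,0,1.5,1],[0,0,0,0,0,0,1]]'
```

```text
time: 6.65
tool_pos: [429.9, 291.1, 58.6]
tcp_rot: [-180.0, -0.0, 0.0]
ft_force: [-1.3, 2.1, 0.5]
finger_gap: 63.3
grip_force: 33.7
time: 6.85
tool_pos: [430.5, 291.5, 57.5]
tcp_rot: [-179.9, -0.1, 0.0]
ft_force: [-1.9, 2.7, 8.2]
finger_gap: 63.4
grip_force: 34.0
time: 7.05
tool_pos: [431.2, 291.8, 57.3]
tcp_rot: [-179.9, -0.2, 0.0]
ft_force: [-3.9, 1.2, 15.5]
finger_gap: 63.8
grip_force: 34.4
```

It has seated with 15 N. I release and rise.

```bash
python3 -m jog '[[0,0,0,0,0,-1,1],[0,0,0,0,0,0,-0.6],[0,0,0,0,0,0,-0.8],[0,0,0,0,0,0,-1],[0,0,0,0,0,0,-1]]';python3 -m jog '[[0,0,0,0,0,0,-1],[0,0,0,0,0,-20,-1],[0,0,0,0,0,-40,-1],[0,0,0,0,0,-50,-1],[0,0,0,0,0,-30,-1]]' 20;python3 -m jog '[[0,0,0,22,50,0,-1],[0,0,0,22,50,0,-1],[0,0,0,22,50,0,-1],[0,0,0,22,50,0,-1],[0,0,0,19,50,0,-1]]';python3 -m jog '[[0,0,0,0,31,0,-1],[0,0,0,0,0,0,-1],[0,0,0,0,0,0,-1]]';python3 - <<'E'
from h import *
from bench import r
q=r.snapshot("scene");s=r.snapshot("top")
print(r.sense()["tool_pos"])
b=cv2.resize(q["pixels"][80:180,250:350,::-1],None,fx=5,fy=5,interpolation=3)
a=cv2.resize(s["pixels"][225:325,140:200,::-1],None,fx=5,fy=5,interpolation=3)
cv2.imwrite("pics/n1.png",np.hstack([b,a]))
E
```

```text
time: 7.55
tool_pos: [429.4, 290.3, 55.3]
tcp_rot: [180.0, 0.0, 0.0]
ft_force: [0.3, -0.2, -0.8]
finger_gap: 85.2
grip_force: 0.0
time: 8.05
tool_pos: [430.7, 291.1, 199.7]
tcp_rot: [-179.9, -0.2, 0.0]
ft_force: [0.4, 0.6, 0.5]
finger_gap: 85.0
grip_force: 0.0
time: 8.55
tool_pos: [528.6, 59.0, 195.9]
tcp_rot: [-180.0, -0.0, 0.0]
ft_force: [-0.4, -0.2, 0.9]
finger_gap: 85.5
grip_force: 0.0
time: 8.85
tool_pos: [528.0, 29.4, 195.6]
tcp_rot: [-180.0, 0.0, -0.1]
ft_force: [-0.9, -0.5, 0.3]
finger_gap: 85.4
grip_force: 0.0
[527.89617133  30.75067834 195.67795977]
```

View pics/n1.png

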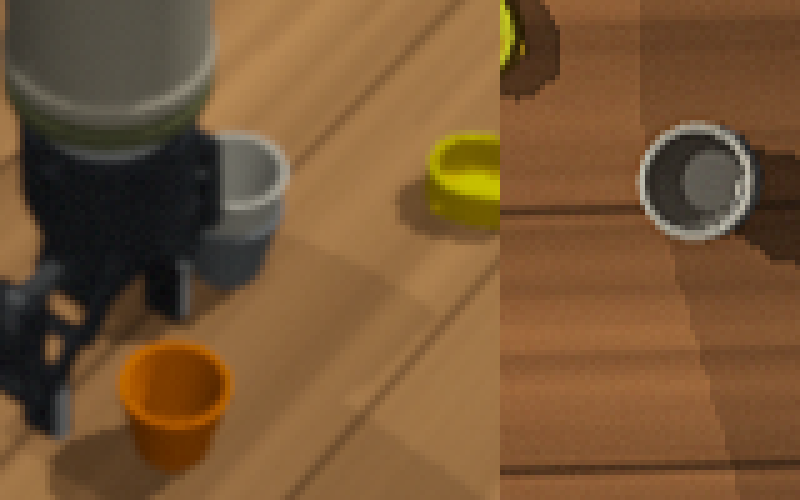

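White is nested and level in grey: top crop rim centre (697,181), and the scene crop shows white standing evenly out of grey. Now the tongs, grip point about (539,10.5).

```bash
python3 - <<'E'
import pickle
from h import *
S=pickle.load(open("s0.pkl","rb"))["top"]
print(plane(S,179.2,260.8,81).round(1))
E
python3 -m jog '[[0,0,0,10.5,19,0,-1],[0,0,0,0,0,50,-1],[0,0,0,0,0,50,-1],[0,0,0,0,0,45,-1],[0,0,0,0,0,0,-1]]';python3 -m jog '[[0,0,0,0,0,25,-1],[0,0,0,0,0,15,-1],[0,0,0,0,0,8,-1],[0,0,0,0,0,0,-1],[0,0,0,0,0,0,-1]]'
```

```text
[428.4 287.9  81. ]
time: 9.45
tool_pos: [532.3, 12.8, 43.6]
tcp_rot: [-179.9, 0.8, 0.1]
ft_force: [-0.8, 0.8, -0.1]
finger_gap: 85.5
grip_force: 0.0
time: 9.95
tool_pos: [539.5, 11.0, 4.1]
tcp_rot: [180.0, -0.1, 0.0]
ft_force: [-0.1, -0.4, 1.3]
finger_gap: 85.3
grip_force: 0.0
```

```bash
python3 -m jog '[[0,0,0,0,0,3,-1],[0,0,0,0,0,1,-0.5],[0,0,0,0,0,0,-0.4],[0,0,0,0,0,0,-0.29],[0,0,0,0,0,0,-0.29]]' 20;python3 -m jog '[[0,0,0,0,0,0,-0.29],[0,0,0,0,0,0,-0.29],[0,0,0,0,0,0,-0.29]]'
```

```text
time: 10.45
tool_pos: [539.6, 10.8, 0.1]
tcp_rot: [180.0, -0.1, 0.0]
ft_force: [-1.9, -0.4, 7.8]
finger_gap: 55.5
grip_force: 8.3
time: 10.75
tool_pos: [539.6, 10.8, 0.1]
tcp_rot: [180.0, -0.1, 0.0]
ft_force: [-1.8, 1.0, 6.5]
finger_gap: 55.6
grip_force: 8.3
```

```bash
python3 -m jog '[[0,0,0,0,0,-4,-0.29],[0,0,0,0,0,-10,-0.29],[0,0,0,0,0,-25,-0.29],[0,0,0,0,0,-25,-0.29],[0,0,0,0,0,-16,-0.29]]';python3 -m jog '[[0,0,0,-6.4,28,0,-0.29],[0,0,0,-6.4,28,0,-0.29],[0,0,0,-6.4,28,0,-0.29],[0,0,0,-6.4,28,0,-0.29],[0,0,0,-6.4,28,0,-0.29]]' ;python3 -m jog '[[0,0,0,-6.4,28,0,-0.29],[0,0,0,-6.4,28,0,-0.29],[0,0,0,-6.4,28,0,-0.29],[0,0,0,-6.4,28,0,-0.29],[0,0,0,-6.4,28,0,-0.29]]';python3 -m jog '[[0,0,0,0,0,0,-0.29],[0,0,0,0,0,0,-0.29],[0,0,0,0,0,0,-0.29]]';python3 - <<'E'
from h import *
from bench import r
q=r.snapshot("scene");s=r.snapshot("top");import pickle;pickle.dump((q,s),open("s2.pkl","wb"))
print(r.sense()["tool_pos"])
b=cv2.resize(q["pixels"][225:325,130:230,::-1],None,fx=4,fy=4,interpolation=3)
a=cv2.resize(s["pixels"][160:260,325:425,::-1],None,fx=4,fy=4,interpolation=3)
cv2.imwrite("pics/t1.png",np.hstack([b,a]))
E
```

```text
time: 11.25
tool_pos: [539.5, 10.8, 81.4]
tcp_rot: [180.0, -0.1, 0.0]
ft_force: [0.7, -0.1, -0.7]
finger_gap: 55.0
grip_force: 6.4
time: 11.75
tool_pos: [506.3, -130.2, 79.5]
tcp_rot: [180.0, -0.0, 0.0]
ft_force: [0.7, 0.3, -1.1]
finger_gap: 55.4
grip_force: 6.4
time: 12.25
tool_pos: [474.3, -270.3, 79.5]
tcp_rot: [180.0, -0.0, 0.0]
ft_force: [0.1, -0.4, -1.4]
finger_gap: 55.0
grip_force: 6.4
time: 12.55
tool_pos: [474.8, -268.4, 78.9]
tcp_rot: [-180.0, 0.0, 0.0]
ft_force: [-0.3, 0.1, -0.6]
finger_gap: 55.0
grip_force: 6.4
[ 474.91980604 -268.14812643   78.83362562]
```

View pics/t1.png

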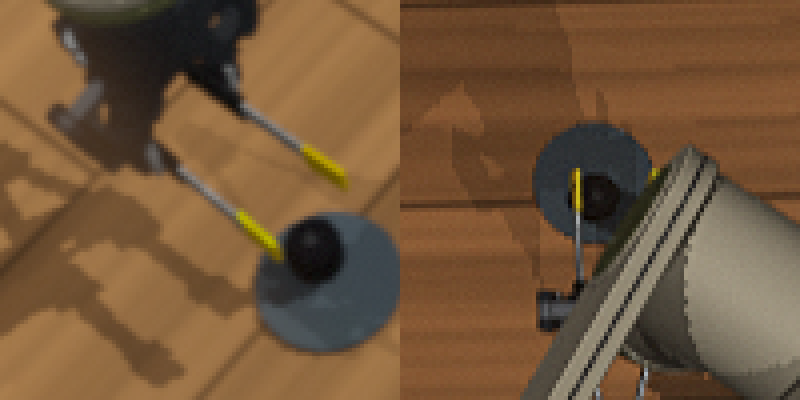

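The yellow tips hang above the puck. In the scene crop they are at (325,165) left and (260,235) right, with the coal at (315,247). In the top crop they are at (577,190) left and (655,175) right (partly hidden), with the coal at (594,196). I triangulate the tips.

```bash
python3 - <<'E'
import pickle
from h import *
q,s=pickle.load(open("s2.pkl","rb"))
yel=lambda h,s,v:(h>22)&(h<34)&(s>150)&(v>80)
b=blob(q,(170,225,255,300),yel)[0];a=blob(s,(360,395,195,220),yel)[0];print(b,a)
L=max(b,key=lambda t:t[1][0])[1];R=min(b,key=lambda t:t[1][0])[1]
l=min(a,key=lambda t:t[1][0])[1]
print("L",two(q,L,s,l))
for z in(88,92,96): print(z,"scene L,R",plane(q,*L,z).round(1),plane(q,*R,z).round(1),"top L",plane(s,*l,z).round(1))
print("coal top/scene at z=21:",plane(s,373.06,209.06,24).round(1),plane(q,208.06,286.7,24).round(1))
E
```

```text
[(np.int32(54), array([194.59, 283.33]), array([189, 277,  12,  13])), (np.int32(48), array([210.83, 266.04]), array([205, 261,  12,  11]))] [(np.int32(11), array([369., 207.]), array([369, 202,   1,  11]))]
L (array([ 562.28044863, -246.01965772,   99.06351535]), np.float64(1.1830066146462836))
88 scene L,R [ 557.2 -243.1   88. ] [ 556.3 -296.9   88. ] top L [ 563.7 -247.4   88. ]
92 scene L,R [ 558.9 -244.3   92. ] [ 558.  -297.9   92. ] top L [ 563.3 -246.8   92. ]
96 scene L,R [ 560.6 -245.5   96. ] [ 559.7 -298.9   96. ] top L [ 563.  -246.1   96. ]
coal top/scene at z=21: [ 563.  -269.7   24. ] [ 560.9 -268.9   24. ]
```

Tips' middle is about (561.5,-272), coal at (562,-269.5): shift +2.5 mm in y and +1 in x, then descend 72 mm.

```bash
python3 -m jog '[[0,0,0,1,-2.5,0,-0.29],[0,0,0,0,0,20,-0.29],[0,0,0,0,0,20,-0.29],[0,0,0,0,0,16,-0.29],[0,0,0,0,0,8,-0.29]]';python3 -m jog '[[0,0,0,0,0,8,-0.29],[0,0,0,0,0,0,-0.29],[0,0,0,0,0,0,-0.29]]'; python3 - <<'E'
from h import *
from bench import r
q=r.snapshot("scene");s=r.snapshot("top");import pickle;pickle.dump((q,s),open("s3.pkl","wb"))
b=cv2.resize(q["pixels"][235:325,150:240,::-1],None,fx=4.4,fy=4.4,interpolation=3)
a=cv2.resize(s["pixels"][165:255,335:425,::-1],None,fx=4.4,fy=4.4,interpolation=3)
cv2.imwrite("pics/t2.png",np.hstack([b,a]))
E
```

```text
time: 13.15
tool_pos: [474.9, -265.2, 13.1]
tcp_rot: [-179.9, 0.1, 0.1]
ft_force: [-0.7, 0.8, -1.6]
finger_gap: 55.2
grip_force: 6.4
time: 13.45
tool_pos: [476.1, -266.7, 7.3]
tcp_rot: [180.0, -0.0, 0.0]
ft_force: [1.3, -0.6, -1.3]
finger_gap: 55.1
grip_force: 6.4
```

View pics/t2.png

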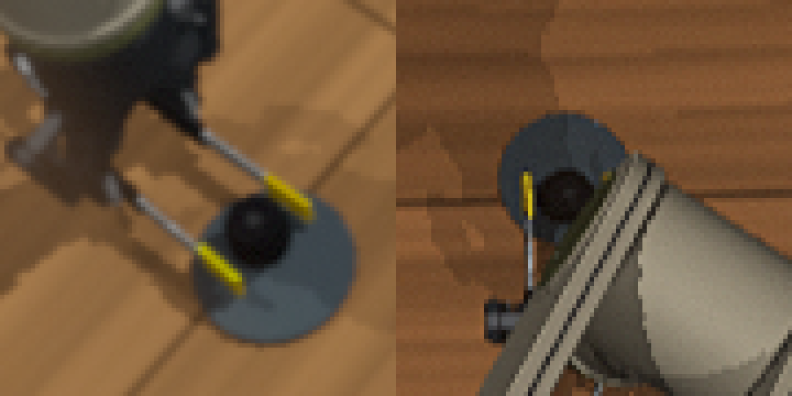

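The puck stands between the tips (scene crop: tips (289,197) and (220,268), coal (258,230)). A 1.5 mm nudge centres it; then I close slowly.

```bash
python3 -m jog '[[0,0,0,0,-1.5,0,-0.29],[0,0,0,0,0,0,-0.24],[0,0,0,0,0,0,-0.2],[0,0,0,0,0,0,-0.16],[0,0,0,0,0,0,-0.12]]' 20;python3 -m jog '[[0,0,0,0,0,0,-0.08],[0,0,0,0,0,0,-0.06],[0,0,0,0,0,0,-0.04],[0,0,0,0,0,0,-0.02],[0,0,0,0,0,0,-0.02]]'
```

```text
time: 14.05
tool_pos: [475.7, -265.1, 6.8]
tcp_rot: [-180.0, -0.0, 0.0]
ft_force: [0.3, 0.4, -0.5]
finger_gap: 47.9
grip_force: 8.4
time: 14.55
tool_pos: [475.7, -265.1, 6.8]
tcp_rot: [180.0, -0.0, 0.0]
ft_force: [-0.3, 0.7, 0.5]
finger_gap: 47.0
grip_force: 20.5
```

Gripped (gap 47.0, 20 N). I lift, then carry it to the bowls.

```bash
python3 -m jog '[[0,0,0,0,0,-4,-0.02],[0,0,0,0,0,-8,-0.02],[0,0,0,0,0,-16,-0.02],[0,0,0,0,0,-22,-0.02],[0,0,0,0,0,-25,-0.02]]';python3 -m jog '[[0,0,0,0,0,-25,-0.02],[0,0,0,0,0,-20,-0.02],[0,0,0,0,0,-10,-0.02],[0,0,0,0,0,0,-0.02],[0,0,0,0,0,0,-0.02]]'; python3 - <<'E'
from h import *
from bench import r
q=r.snapshot("scene");s=r.snapshot("top")
b=cv2.resize(q["pixels"][195:325,140:240,::-1],None,fx=4,fy=4,interpolation=3)
a=cv2.resize(s["pixels"][145:275,325:425,::-1],None,fx=4,fy=4,interpolation=3)
cv2.imwrite("pics/t3.png",np.hstack([b,a]))
E
```

```text
time: 15.05
tool_pos: [475.2, -264.7, 82.4]
tcp_rot: [-180.0, 0.1, 0.0]
ft_force: [1.8, 0.3, -1.2]
finger_gap: 46.7
grip_force: 20.8
time: 15.55
tool_pos: [475.4, -264.9, 136.1]
tcp_rot: [-180.0, 0.0, 0.0]
ft_force: [0.6, 0.6, -1.6]
finger_gap: 47.3
grip_force: 20.8
```

View pics/t3.png

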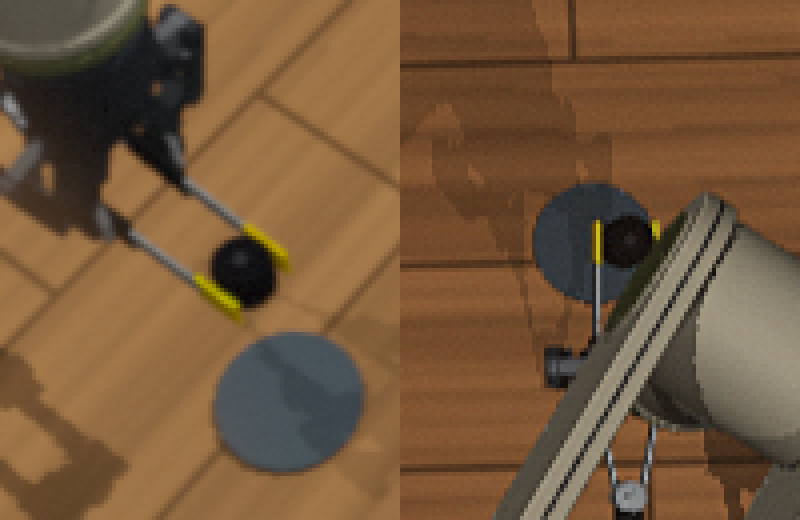

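The puck is squeezed between the tips at scene crop (243,270), clear of the coaster. I carry it over the bowls.

```bash
python3 -m jog '[[0,0,0,-4,-15,0,-0.02],[0,0,0,-9,-30,0,-0.02],[0,0,0,-9,-38,0,-0.02],[0,0,0,-9,-38,0,-0.02],[0,0,0,-9,-38,0,-0.02]]' >/dev/null;python3 -m jog '[[0,0,0,-9,-38,0,-0.02],[0,0,0,-9,-38,0,-0.02],[0,0,0,-9,-38,0,-0.02],[0,0,0,-9,-38,0,-0.02],[0,0,0,-9,-38,0,-0.02]]' ;python3 -m jog '[[0,0,0,-9,-38,0,-0.02],[0,0,0,-9,-38,0,-0.02],[0,0,0,-9,-38,0,-0.02],[0,0,0,-9,-38,0,-0.02],[0,0,0,-9,-30,0,-0.02]]';python3 -m jog '[[0,0,0,-4,-22,0,-0.02],[0,0,0,0,0,0,-0.02],[0,0,0,0,0,0,-0.02],[0,0,0,0,0,0,-0.02],[0,0,0,0,0,0,-0.02]]'; python3 - <<'E'
from h import *
from bench import r
q=r.snapshot("scene");s=r.snapshot("top");import pickle;pickle.dump((q,s),open("s4.pkl","wb"))
print(r.sense()["tool_pos"],r.sense()["finger_gap"])
b=cv2.resize(q["pixels"][40:170,230:350,::-1],None,fx=4,fy=4,interpolation=3)
a=cv2.resize(s["pixels"][200:330,150:220,::-1],None,fx=4,fy=4,interpolation=3)
cv2.imwrite("pics/f1.png",np.hstack([b,a]))
E
```

```text
time: 16.65
tool_pos: [388.8, 85.7, 136.0]
tcp_rot: [-180.0, 0.1, 0.0]
ft_force: [0.9, 0.2, -1.2]
finger_gap: 46.8
grip_force: 20.9
time: 17.15
tool_pos: [343.4, 267.7, 136.0]
tcp_rot: [180.0, 0.1, 0.1]
ft_force: [0.9, -0.1, -1.7]
finger_gap: 46.9
grip_force: 20.9
time: 17.65
tool_pos: [341.5, 286.9, 136.6]
tcp_rot: [180.0, 0.0, -0.0]
ft_force: [0.5, -0.4, -0.8]
finger_gap: 47.0
grip_force: 21.2
[341.69399759 287.12551745 136.7464051 ] 47.005030395662814
```

View pics/f1.png

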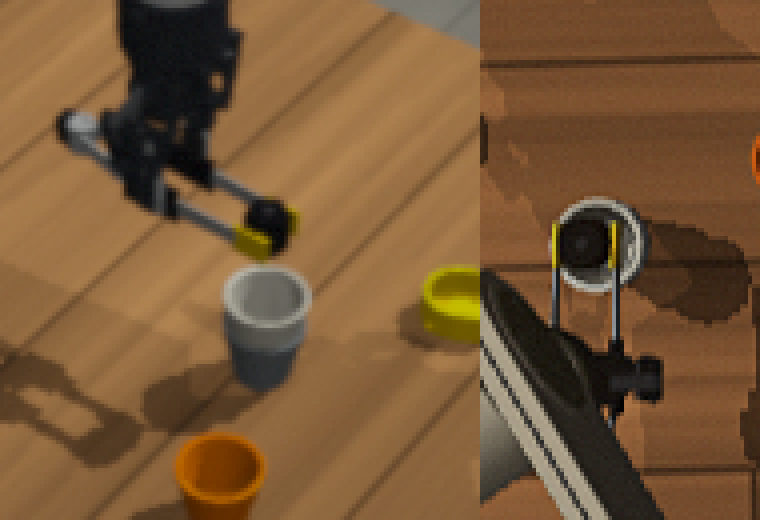

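The puck is held at top crop (587,243) over the white rim at (600,245); most of that offset is height parallax. The scene crop shows it well clear of the rim, and the bowls are nested and level. Handing in.

```bash
python3 -c "
from bench import r
print(r.hand_in())"
```

```text
the job is handed in; nothing more can be done
None
```

I handed the job in at about 18 s of the 51 s limit, with no verdict returned; in the last pictures the white bowl sits nested and level in the grey, and the tongs hold the puck still, well clear of the white rim and about 4 mm off its middle.

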